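# Serve the pink carton from low in the pile at the shoe stall

## Task

A customer wants the pink shoe carton: clear the black serving mat by nesting every red or orange tub on it upright into the green tub, one inside the other, and lay the pink carton squarely on the middle of the mat, lengthwise along it. To get at it, first lift the cartons above it off one by one and set them aside; afterwards stack them again on the brown bottom carton, which stays where it is, squared up and in the same order as before. Keep all cartons upright and leave the other goods on the counter alone.

Things in the scene. Friction and masses are not known exactly. Their poses are not given: they have to be found in the camera images.
- pink_c (a point): The pink carton the customer wants, second from the bottom of its pile: rigid shoe carton, 140 (x) x 66 (y) x 46 (z) mm box, about 0.2 kg. The point is its centre, half-way up; its x axis runs along the 140 mm length, z up.
- blue_c (a point): Blue carton, at the start directly on the pink one: rigid shoe carton, 140 (x) x 66 (y) x 46 (z) mm box, about 0.2 kg. The point is its centre, half-way up; its x axis runs along the 140 mm length, z up.
- white_c (a point): White carton, at the start directly on the blue one: rigid shoe carton, 140 (x) x 66 (y) x 46 (z) mm box, about 0.2 kg. The point is its centre, half-way up; its x axis runs along the 140 mm length, z up.
- green_c (a point): Green carton, at the start on the white one, the top of the pile; sometimes absent: rigid shoe carton, 140 (x) x 66 (y) x 46 (z) mm box, about 0.2 kg. The point is its centre, half-way up; its x axis runs along the 140 mm length, z up.
- brown_c (a point): Plain brown cardboard carton, the bottom of the same pile, standing on the counter; stays where it is. Same 140 x 66 x 46 mm size, heavier. The point is its centre, half-way up; x along its length.
- mat_c (a point): Black rubber serving mat with a yellow border line, 190 (x) x 140 (y) x 3 mm, fixed to the counter. The point is the centre of its upper face; x along its length.
- board_c (a point): Bare plywood board, 190 (x) x 120 (y) x 8 mm, fixed to the counter, empty: room to set cartons aside (they may also be piled there). The point is the centre of its upper face; x along its length.
- greentub_c (a point): Green open tub, 90 g, 60 mm high: solid round foot 48 mm wide, 26 mm high; above it a round collar 64 mm wide, 34 mm high, 3 mm walls (inside at least 55 mm wide, 31 mm deep). A tub's foot drops loosely into another's mouth till its collar rests on the rim, 34 mm higher. Point: on the axis, 30 mm above the underside; z up. Fixed to the counter by a 4 mm flange, 90 mm wide.
- redtub_c (a point): Red open tub, 90 g, 60 mm high: solid round foot 48 mm wide, 26 mm high; above it a round collar 64 mm wide, 34 mm high, 3 mm walls (inside at least 55 mm wide, 31 mm deep). A tub's foot drops loosely into another's mouth till its collar rests on the rim, 34 mm higher. Point: on the axis, 30 mm above the underside; z up. Starts on the mat; sometimes absent.
- orangetub_c (a point): Orange open tub, 90 g, 60 mm high: solid round foot 48 mm wide, 26 mm high; above it a round collar 64 mm wide, 34 mm high, 3 mm walls (inside at least 55 mm wide, 31 mm deep). A tub's foot drops loosely into another's mouth till its collar rests on the rim, 34 mm higher. Point: on the axis, 30 mm above the underside; z up. Starts on the mat; sometimes absent.
- grey: Dark grey carton, bottom of the neighbouring pile, 140 x 66 x 46 mm; origin under its centre. It is to be left alone.
- lilac: Lilac carton on the grey one, 140 x 66 x 46 mm; origin under its centre. It is to be left alone.
- clog_l: Teal child's clog, 125 x 50 x 45 mm, near the far edge; origin under its centre. It is to be left alone.
- clog_r: Its twin; origin under its centre. It is to be left alone.
- sandal: Pink sandal, 135 x 50 x 45 mm, at the far left, sometimes absent; origin under its centre. It is to be left alone.
- calc: Black desk calculator, 130 x 75 x 18 mm, at the far right; origin under its centre. It is to be left alone.
- horn: Steel shoehorn with a red grip, 195 x 38 x 11 mm, lying flat on the left, outside the left-hand pile; origin under its middle. It is to be left alone.

How it is judged:
By the outcome, as a careful person would: the job done as asked, in the order asked, and still so for the second after the job is handed in, with the robot touching nothing.
Of redtub, orangetub only 1 to 2 are there at a start; the rules pass over those that are not, and their reading is None.
Of green, sandal only 1 to 2 are there at a start; the rules pass over those that are not, and their reading is None.
At some moment in a run one of redtub, orangetub may be knocked a few centimetres aside while the robot is not near it.
It also fails if it takes over 210 s, if anything falls off the work surface, if the arm or the gripper's body presses on something with over 40 N, if the wrist force passes 120 N, or if a joint passes its speed limit or range.

## Robot

A 6-joint arm with a two-finger parallel gripper is mounted at the origin on the work surface. World frame = base frame: x ahead of the robot, y to its left, z up, the work surface at z = 0. Lengths are in mm, angles in rad, forces in N, time in s.
With the tool pointing down it reaches from about 400 to 825 mm from the base axis. Payload 7 kg.
Tool frame: the origin (TCP) lies at the very end of the fingers, on their centre line; the grasp point (between the pads) lies 19 mm behind it; z points along the fingers, y is the direction in which the jaws open and shut (so a half turn about z gives the same grasp; the last joint's range is limited). The gripper opens to 88 mm and grips with 3 to 60 N. Pads are 19 mm wide; open, the fingers measure 130 mm over their backs; the gripper's body (78 mm by 193 mm) begins 47 mm behind the grasp point.
Start: joints at [-0.831, 0.359, 0.012, 0, -1.224, -0.288], TCP at [294.667, -607.262, 226.561] pointing down, gripper open.
Joint ranges: [-3.07, 3.07], [-1.43, 2.12], [-1.02, 1.25], [-3.03, 1.67], [-3.05, -0], [-3.03, 3.03]. Speed limits (rad/s): [2.39, 2.39, 3.01, 3.14, 3.14, 3.14].

## Interface

Orientations are given as a unit quaternion [x, y, z, w].
In Python, from plant import bot gives the robot as it stands. Calls block until the motion is done:
- bot.move_ptp(position, orientation): joint-space move of the TCP to a pose.
- bot.line_to(position, velocity=150, ori=None): straight line of the TCP; ori=None keeps the orientation; velocity is the mean speed in mm/s.
- bot.move_joints(angles): joint-space move.
- bot.move_gripper(opening, force=None): finger opening in mm; force is the grip in N (None keeps the last); returns when the fingers have stopped.
- bot.pause(seconds).
- bot.solve_ik(position, orientation): joint angles nearest the present ones, or None.
- bot.read_state(): the state.
- bot.camera(name): name is "scene" or "top"; returns the picture (480x640x3 uint8, red, green, blue); there is no depth.
- bot.get_calibration(name): a dict with "fx", "fy", "cx", "cy" (pixels), "distortion" ([k1, k2, p1, p2, k3] as OpenCV has them; the pictures are not rectified), "view" (4x4, takes a point from world to camera coordinates). Camera axes: x right, y up, looking along -z (the intrinsics and any distortion apply to the point x, -y, -z); pixel columns grow to the right and rows downward; lengths in mm; the calibration is good to about 2 mm. A picture is of the moment at which its call begins. get_calibration takes no time and is no camera call.
A pose or a line that the arm cannot do raises bot.Unreachable and nothing moves.
- bot.close_job(): hands the job in, once; it reports no verdict.
The state is a dict: "t": time; "joint_pos": joint angles; "qvel": joint speeds; "tau": joint torques, N m; "tcp_pos": TCP position; "eef_rot": TCP orientation; "contact_force": force on the tool from outside, world axes, zero at the start; "moment": the same for the moment, N m; "width": finger opening in mm.
Only numpy, scipy, OpenCV 4.12 (cv2) and the standard library are available. Lean on these libraries where they do the work, as an engineer would, in place of code of your own. Each camera call takes 0.05 s, during which the arm holds its last target. There are 200 camera calls.

## Working session

There is one attempt and no reset: what is moved stays moved. The work goes in short steps, each a Python script; the robot and the scene stay as the last script left them, time stands still between calls to the robot, and variables do not carry over. Pictures are saved under pics/ and viewed, about 12 in all and at most 16, crops included, and the job is handed in when it is done.

```bash
ls; mkdir -p pics; python3 - <<'E'
from plant import bot
import cv2, numpy as np
for n in("scene","top"):
    im=bot.camera(n); cv2.imwrite(f"pics/{n}0.png",im[:,:,::-1])
    c=bot.get_calibration(n); print(n,{k:(np.round(v,3).tolist() if k!="view" else np.round(v,3).tolist()) for k,v in c.items()})
    V=np.array(c["view"]);print("cam",-V[:3,:3].T@V[:3,3])
print(bot.read_state())
E
```

```text
pics
scene {'fx': 451.287, 'fy': 451.287, 'cx': 321.331, 'cy': 244.386, 'distortion': [-0.056, 0.0, 0.0, 0.0, 0.0], 'view': [[0.822, 0.57, 0.017, -534.688], [-0.324, 0.442, 0.836, 39.191], [0.469, -0.693, 0.548, -1345.42], [0.0, 0.0, 0.0, 1.0]]}
cam [1082.85577079 -644.5734757   713.81423736]
top {'fx': 545.235, 'fy': 545.235, 'cx': 315.042, 'cy': 237.118, 'distortion': [-0.031, 0.0, 0.0, 0.0, 0.0], 'view': [[0.024, -1.0, 0.005, 16.62], [0.996, 0.024, 0.089, -622.477], [-0.089, 0.002, 0.996, -1366.779], [0.0, 0.0, 0.0, 1.0]]}
cam [ 498.23281848   34.98105389 1416.46719913]
{'t': 0.1, 'joint_pos': array([-8.30909239e-01,  3.59301746e-01,  1.11223087e-02, -2.81600990e-04,
       -1.22409123e+00, -2.88114830e-01]), 'qvel': array([-7.57417641e-05, -1.55652981e-03,  4.58177279e-06,  2.44203799e-03,
       -6.23716696e-04, -2.38632209e-03]), 'tau': array([-4.90133272e-03, -5.84163022e+01,  2.93750149e+01,  7.01568961e+00,
        1.01316691e-02, -5.97570829e-05]), 'tcp_pos': array([ 294.4568402 , -606.89210833,  225.71770788]), 'eef_rot': array([-2.23923281e-01,  9.74606486e-01,  7.07007957e-04, -2.47161048e-04]), 'contact_force': array([-0.40169203, -0.4466325 , -0.63838479]), 'moment': array([ 0.00767412,  0.00243635, -0.00372512]), 'width': 87.57609310309383}
```

View pics/scene0.png

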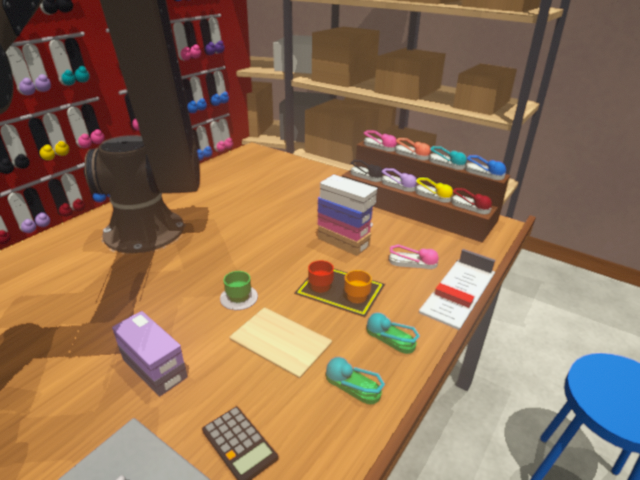

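View pics/top0.png

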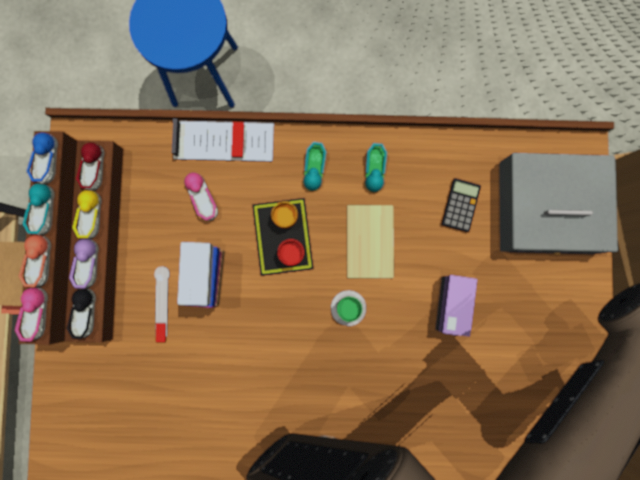

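The pile is brown, pink, blue and white, with no green carton. It sits in the top view at about (200,275). The red tub is at (291,253), orange at (285,216), green at (348,308), the board at (370,242), and the sandal is present. I'll measure these next.

```bash
cat > h.py <<'E'
from plant import bot
import cv2, numpy as np
def K(c): return np.array([[c["fx"],0,c["cx"]],[0,c["fy"],c["cy"]],[0,0,1.]])
def rays(n,px):
    c=bot.get_calibration(n);V=np.array(c["view"])
    u=cv2.undistortPoints(np.float64(px).reshape(-1,1,2),K(c),np.array(c["distortion"])).reshape(-1,2)
    d=np.c_[u[:,0],-u[:,1],-np.ones(len(u))]@V[:3,:3]
    return -V[:3,:3].T@V[:3,3],d/np.linalg.norm(d,axis=1)[:,None]
def onplane(n,px,z):
    o,d=rays(n,px); return (o+d*((z-o[2])/d[:,2])[:,None])[:,:2]
def proj(n,P):
    c=bot.get_calibration(n);V=np.array(c["view"]);p=np.atleast_2d(P)@V[:3,:3].T+V[:3,3]
    p=p*[1,-1,-1]
    return cv2.projectPoints(p,np.zeros(3),np.zeros(3),K(c),np.array(c["distortion"]))[0].reshape(-1,2)
def shot(n,name=None):
    im=bot.camera(n)
    if name: cv2.imwrite(f"pics/{name}.png",im[:,:,::-1])
    return im,cv2.cvtColor(im,cv2.COLOR_RGB2HSV)
def blob(hsv,lo,hi,roi,amin=30):
    """largest contour of hsv range within roi (x0,y0,x1,y1)"""
    x0,y0,x1,y1=roi;h=hsv[y0:y1,x0:x1]
    h=h.copy(); 
    if lo[0]<0: h[...,0]=((h[...,0].astype(int)+90)%180); lo=(lo[0]+90,*lo[1:]);hi=(hi[0]+90,*hi[1:])
    m=cv2.inRange(h,lo,hi); m=cv2.morphologyEx(m,cv2.MORPH_CLOSE,np.ones((3,3)))
    cs,_=cv2.findContours(m,cv2.RETR_EXTERNAL,cv2.CHAIN_APPROX_NONE)
    c=max(cs,key=cv2.contourArea,default=None)
    return None if c is None or cv2.contourArea(c)<amin else (c.reshape(-1,2)+[x0,y0]).astype(float)
def rect(n,cont,z):
    """min-area rectangle of a contour cast on plane z: centre, (long, short), yaw of the long side"""
    (c,s,a)=cv2.minAreaRect(onplane(n,cont,z).astype(np.float32))
    if s[0]<s[1]: s=s[::-1];a+=90
    return np.array(c),np.round(s,1),np.deg2rad((a+90)%180-90)
def circ(n,cont,z):
    c,r=cv2.minEnclosingCircle(onplane(n,cont,z).astype(np.float32)); return np.array(c),r
E
python3 - <<'E'
from h import *
im,h=shot("top")
np.set_printoptions(precision=1,suppress=True)
R=(250,195,315,280)
for nm,lo,hi,z,roi in[("red",(-6,150,70),(6,255,255),63,R),("orange",(9,170,90),(22,255,255),63,R),("green",(45,80,40),(80,255,255),60,(325,285,372,335))]:
    c=blob(h,lo,hi,roi); print(nm,cv2.boundingRect(c.astype(np.int32)),circ("top",c,z),onplane("top",c,z).mean(0))
print("flange",circ("top",blob(h,(0,0,120),(179,60,255),(325,285,372,335)),4))
for nm,lo,hi,z,roi in[("white",(0,0,150),(179,70,255),184,(172,235,230,312)),("mat",(22,120,100),(35,255,255),3,(245,190,320,280)),("board",(15,50,120),(32,140,255),8,(335,195,405,285))]:
    c=blob(h,lo,hi,roi); print(nm,cv2.boundingRect(c.astype(np.int32)),rect("top",c,z))
for p in[(200,275),(212,270),(290,225),(370,240),(405,240),(348,295),(205,250),(205,300)]: print(p,h[p[1],p[0]],end=" ")
v=cv2.hconcat([cv2.resize(im[190:320,165:410],None,fx=3.2,fy=3.2,interpolation=cv2.INTER_CUBIC)]);cv2.imwrite("pics/crop1.png",v[:,:,::-1])
s,_=shot("scene");cv2.imwrite("pics/crop2.png",cv2.resize(s[160:330,210:400],None,fx=3.5,fy=3.5,interpolation=cv2.INTER_CUBIC)[:,:,::-1])
E
```

```text
red (277, 238, 28, 28) (array([580.5,  91.8]), 34.60196304321289) [580.6  91.6]
orange (271, 201, 27, 27) (array([675.2, 110.8]), 34.071327209472656) [675.8 110.5]
green (337, 297, 25, 25) (array([443.5, -56.4]), 31.053466796875) [443.3 -56. ]
flange (array([444.2, -57.7]), 45.64213943481445)
white (177, 242, 33, 64) (array([520. , 305.2]), array([141.8,  67.9]), np.float64(-0.012018845999527602))
mat (254, 200, 58, 74) (array([624.8, 117. ]), array([181.9, 131.7]), np.float64(0.15295674306166754))
board (346, 204, 49, 75) (array([ 617.6, -111.4]), array([193.2, 125.2]), np.float64(0.019047577261762417))
(200, 275) [106  18 208] (212, 270) [113 136 142] (290, 225) [ 18 211 134] (370, 240) [ 29  69 193] (405, 240) [ 15 161 168] (348, 295) [ 51  16 164] (205, 250) [106  18 208] (205, 300) [105  18 204]
```

View pics/crop1.png

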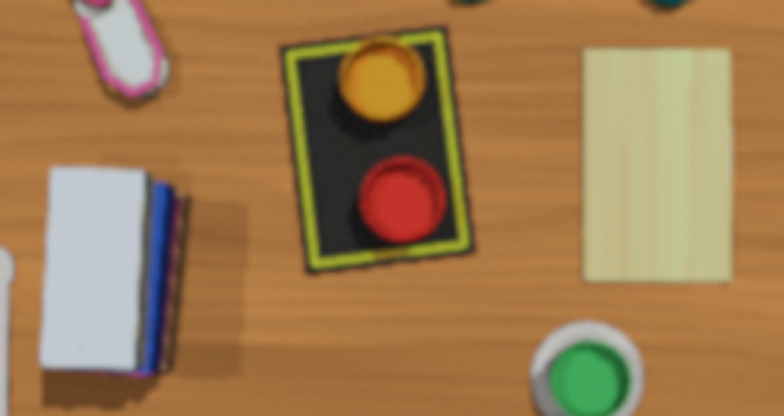

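View pics/crop2.png

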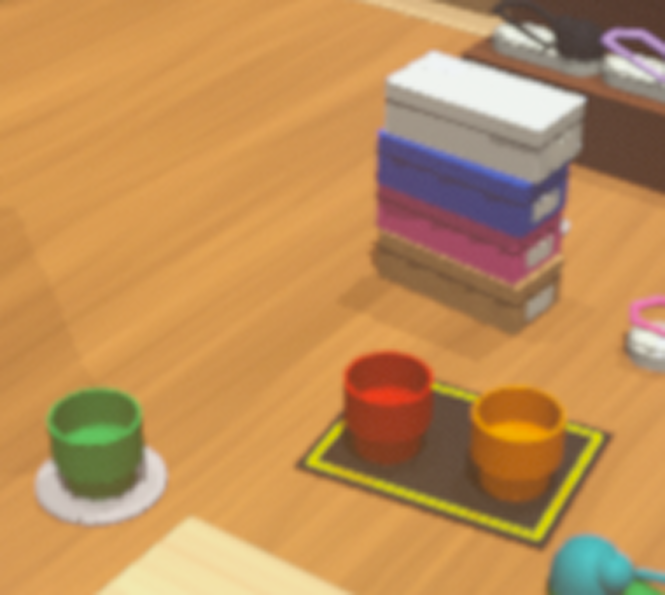

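The red tub measures (580,92), orange (675,111), green (443.7,-56.8) and the board (618,-111). The mat is at (625,117) with yaw 0.15. The sizes agree with the ones given. I'll nest the red tub first.

```bash
cat >> h.py <<'E'
def quat(yaw,p):
    """tool down, tool x along yaw (mod pi); half turn with the smaller |j6|"""
    best=None
    for y in(yaw,yaw+np.pi):
        q=[np.cos(y/2),np.sin(y/2),0,0]; j=bot.solve_ik(list(p),q)
        if j is not None and(best is None or abs(j[5])<best[0]): best=(abs(j[5]),q)
    return best[1]
def above(xy,yaw,z):
    p=[*map(float,xy),float(z)];bot.move_ptp(p,quat(yaw,p))
def lin(xy,z,v=150): bot.line_to([float(xy[0]),float(xy[1]),float(z)],v)
def st(m=""):
    s=bot.read_state();print(m,"t%.1f"%s["t"],"tcp",np.round(s["tcp_pos"],1),"F",np.round(s["contact_force"],1),"w%.1f"%s["width"]);return s
TUB={"red":((-6,150,70),(6,255,255)),"orange":((9,170,90),(22,255,255))}
def tub(n,roi=(245,190,325,290),z=63):
    im,h=shot("top");c=blob(h,*TUB[n],roi,200);return circ("top",c,z)
def nest(name,yaw,G,zdest,v=250):
    p,r=tub(name);print(name,p,r)
    above(p,yaw,180);lin(p,80,v)
    p2,_=p,0
    lin(p,34,100);bot.move_gripper(50,15);st("grip")
    lin(p,210,v);above(G,yaw,zdest+60);lin(G,zdest+34,v)
    s0=st("pre")["contact_force"]
    for dz in(24,16,10,6,3,1.5):
        lin(G,zdest+dz,40);s=st(dz)
        if s["contact_force"][2]-s0[2]>6:print("CONTACT");return False
    bot.move_gripper(88);lin(G,zdest+80,v);st("done");return True
E
python3 - <<'E'
from h import *
print(nest("red",0.2,(443.7,-56.8),65))
lin((443.7,-56.8),220,250);above((500,300),0,330)
shot("top","top1");im,_=shot("scene")
cv2.imwrite("pics/crop3.png",cv2.resize(im[240:330,200:400],None,fx=3.5,fy=3.5)[:,:,::-1]);st()
E
```

```text
red [580.66143799  91.84288788] 34.681575775146484
grip t4.6 tcp [580.9  91.9  34.4] F [-1.2 -0.3  4.4] w64.8
pre t6.6 tcp [443.2 -56.6  98.2] F [-0.5  0.3 -0.7] w64.6
24 t7.0 tcp [443.7 -56.8  89.1] F [-0.4 -1.3 -1.7] w64.7
16 t7.3 tcp [443.4 -56.9  80.7] F [ 0.9 -0.6 -1.3] w64.9
10 t7.6 tcp [443.5 -56.9  74.7] F [-0.4  0.8 -1.5] w64.6
6 t7.9 tcp [443.5 -56.9  70.8] F [-0.9 -0.6 -1.7] w64.6
3 t8.1 tcp [443.6 -56.9  67.8] F [ 1.2 -0.7 -0.6] w64.5
1.5 t8.4 tcp [443.6 -56.8  66.4] F [-0.  -0.8 -0.6] w65.0
done t9.5 tcp [444.  -56.6 145.8] F [-1.2  0.2 -0.4] w87.7
True
 t11.4 tcp [500.1 298.8 329.8] F [-0.8 -0.2  0.6] w87.5
```

View pics/crop3.png

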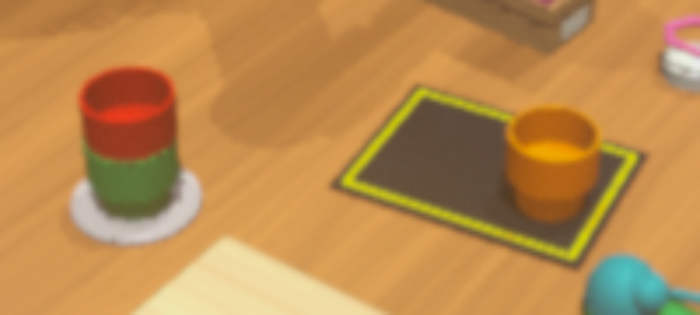

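The red tub is nested squarely in the green one. I'll do the orange next, aiming at the measured centre of the red rim.

```bash
python3 - <<'E'
from h import *
np.set_printoptions(precision=1,suppress=True)
p,r=tub("red",(320,280,380,340),94);print("red rim",p,r)
G=(p+[443.7,-56.8])/2
print(nest("orange",0.2,G,99))
lin(G,250,250);above((500,100),0,330)
above((430,-400),0,330)
im,h=shot("top");s,_=shot("scene")
a=cv2.resize(s[235:325,200:340],None,fx=3,fy=3);b=cv2.resize(im[225:325,165:285],None,fx=3,fy=2.7)
cv2.imwrite("pics/crop4.png",cv2.hconcat([a,b])[:,:,::-1])
c=blob(h,(0,0,150),(179,70,255),(172,235,230,312));print(rect("top",c,184))
q=onplane("top",c,184);print("corners",cv2.boxPoints(cv2.minAreaRect(q.astype(np.float32))))
# long-edge fits
for sgn in(-1,1):
    e=q[(abs(q[:,0]-520)<55)&(sgn*(q[:,1]-305)>15)];f=np.polyfit(e[:,0],e[:,1],1);print("edge",f,np.polyval(f,520))
for sgn in(-1,1):
    e=q[(abs(q[:,1]-305)<22)&(sgn*(q[:,0]-520)>40)];f=np.polyfit(e[:,1],e[:,0],1);print("end",f,np.polyval(f,305))
c=blob(h,(22,120,100),(35,255,255),(245,190,320,280));print("mat",rect("top",c,3))
st()
E
```

```text
red rim [444.4 -54.1] 29.77337074279785
orange [675.  110.7] 34.13112258911133
grip t14.4 tcp [675.2 110.7  34.4] F [-1.1  0.2  2.5] w63.3
pre t16.6 tcp [443.7 -55.3 132. ] F [-0.6 -0.1 -0.5] w63.1
24 t17.0 tcp [444.1 -55.5 123.1] F [ 1.2 -0.1 -0.4] w62.8
16 t17.3 tcp [443.8 -55.6 114.7] F [ 0.8  0.1 -1.7] w63.1
10 t17.6 tcp [443.8 -55.5 108.7] F [-0.  -0.7 -1.3] w63.3
6 t17.9 tcp [443.8 -55.5 104.8] F [-0.3 -0.1  0. ] w63.2
3 t18.1 tcp [443.9 -55.5 101.8] F [-0.4  0.8 -1.2] w63.6
1.5 t18.4 tcp [444.  -55.5 100.5] F [ 1.2  0.7 -1.3] w63.0
done t19.5 tcp [444.3 -55.3 179.8] F [ 0.2  0.4 -0.2] w87.7
True
(array([519.9, 305.2]), array([142.,  68.]), np.float64(-0.012049472352063514))
corners [[448.5 272.1]
 [590.5 270.3]
 [591.4 338.3]
 [449.3 340. ]]
edge [ -0.  278.2] 272.17651252086426
edge [ -0. 344.] 337.8879271319736
end [ -0.  453.3] 450.2467252565127
end [ -0.  597.7] 590.1717624799326
mat (array([624.4, 116.5]), array([184.1, 133.9]), np.float64(0.1566974524183065))
 t22.7 tcp [ 430.3 -399.5  330. ] F [ 0.5 -0.4 -0.6] w87.4
```

View pics/crop4.png

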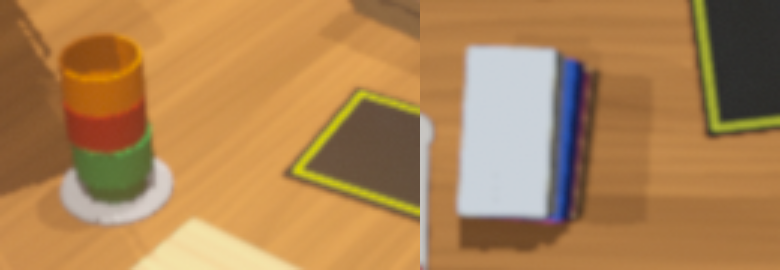

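Both tubs are nested and standing upright. Next I'll move the white carton to the board and measure the blue one.

```bash
cat >> h.py <<'E'
OFF=11
BOARD=((617.6,-111.4),0.019)
def pick(xy,yaw,bottom,zs=300,force=30):
    above(xy,yaw,max(bottom+120,zs-60));lin(xy,bottom+OFF,150);bot.move_gripper(50,force);s=st("grip")
    lin(xy,bottom+OFF+12,40);lin(xy,zs,250);return s
def place(xy,yaw,bottom,zs=300):
    above(xy,yaw,zs);lin(xy,bottom+OFF+15,200);f0=st("pre")["contact_force"][2]
    for d in(6,3,1.5,.5):
        lin(xy,bottom+OFF+d,30);s=st(d)
        if s["contact_force"][2]-f0>5:break
    bot.move_gripper(88);lin(xy,bottom+OFF+60,150);lin(xy,zs,250)
def edges(n,cont,z,c0):
    """box top: centre and yaw from line fits on the four sides (near-x-aligned box)"""
    q=onplane(n,cont,z)-c0;o={}
    for s in(-1,1):
        e=q[(abs(q[:,0])<55)&(s*q[:,1]>15)];o["y",s]=np.polyfit(e[:,0],e[:,1],1)
        e=q[(abs(q[:,1])<24)&(s*q[:,0]>40)];o["x",s]=np.polyfit(e[:,1],e[:,0],1)
    yaw=(o["y",1][0]+o["y",-1][0])/2
    return c0+[(o["x",1][1]+o["x",-1][1])/2,(o["y",1][1]+o["y",-1][1])/2],yaw,np.round([o["x",1][1]-o["x",-1][1],o["y",1][1]-o["y",-1][1]],1)
E
python3 - <<'E'
from h import *
np.set_printoptions(precision=3,suppress=True)
pick((520,305.1),-.014,138);st("held")
place(*BOARD,8)
im,h=shot("top","top2")
c=blob(h,(100,120,60),(130,255,255),(172,235,240,320));print(rect("top",c,138))
print(edges("top",c,138,np.array([518,304.])))
c=blob(h,(0,0,150),(179,50,255),(335,190,410,300));print("white",rect("top",c,54))
cv2.imwrite("pics/crop5.png",cv2.resize(im[190:320,165:410],None,fx=3.2,fy=3.2,interpolation=cv2.INTER_CUBIC)[:,:,::-1])
E
```

```text
grip t26.6 tcp [520.1 305.2 149.6] F [-1.3 -0.5  3.6] w66.1
held t27.7 tcp [519.3 304.9 298.8] F [-0.2  0.5 -3.2] w65.8
pre t30.8 tcp [ 618.4 -111.3   35.1] F [ 0.5 -0.3 -0.8] w65.9
6 t31.2 tcp [ 617.4 -111.4   24.8] F [-0.2  0.1 -2.5] w66.0
3 t31.5 tcp [ 617.4 -111.4   21.8] F [-0.9  0.3 -1.6] w65.7
1.5 t31.7 tcp [ 617.6 -111.4   20.4] F [-0.   1.5 -1.7] w65.8
0.5 t32.0 tcp [ 617.8 -111.4   19.6] F [ 0.8  0.1 -0.6] w65.6
(array([514.751, 295.122]), array([137.6,  69.1]), np.float64(-0.044771066875594595))
(array([513.911, 295.407]), np.float64(-0.06031254169542534), array([132.9,  65.9]))
white (array([ 578.44 , -111.839]), array([65.2, 65.2]), np.float64(-1.5578779377999512))
```

View pics/crop5.png

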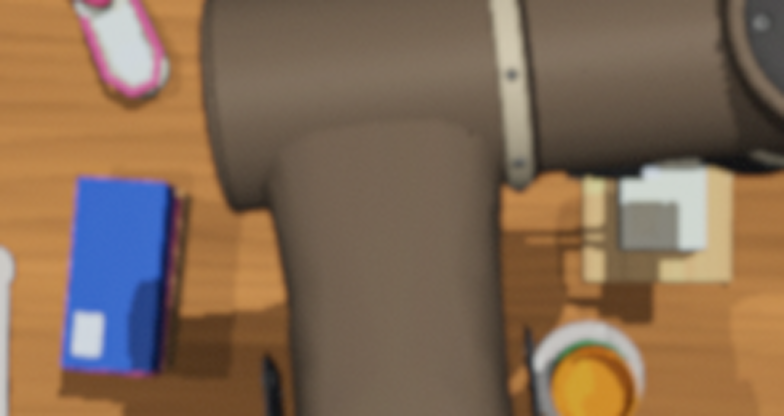

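The white carton is down on the board, but the arm hides part of it. I'll move clear and measure again.

```bash
cat >> h.py <<'E'
def park(): above((430,-400),0,300)
E
python3 - <<'E'
from h import *
np.set_printoptions(precision=3,suppress=True)
park()
im,h=shot("top","top3")
c=blob(h,(95,90,40),(135,255,255),(172,235,240,320));hl=cv2.convexHull(c.astype(np.float32)).reshape(-1,2);print(rect("top",hl,138));
print(edges("top",c,138,np.array([516,296.])),"eye",onplane("top",[(201.6,276.6)],138))
c=blob(h,(0,0,150),(179,50,255),(335,190,410,300));print("white",rect("top",c,54),edges("top",c,54,np.array([618,-111.])))
cv2.imwrite("pics/crop6.png",cv2.resize(im[190:320,165:410],None,fx=3.2,fy=3.2,interpolation=cv2.INTER_CUBIC)[:,:,::-1])
E
```

```text
(array([515.016, 295.451]), array([140.9,  70.8]), np.float64(-0.0472249035039936))
(array([514.952, 295.403]), np.float64(-0.048804828580220165), array([138.4,  68.6])) eye [[512.836 295.146]]
white (array([ 617.628, -109.904]), array([143.6,  68.1]), np.float64(0.012693239530725129)) (array([ 618.609, -111.29 ]), np.float64(0.014802666850802802), array([141.1,  65.3]))
```

View pics/crop6.png

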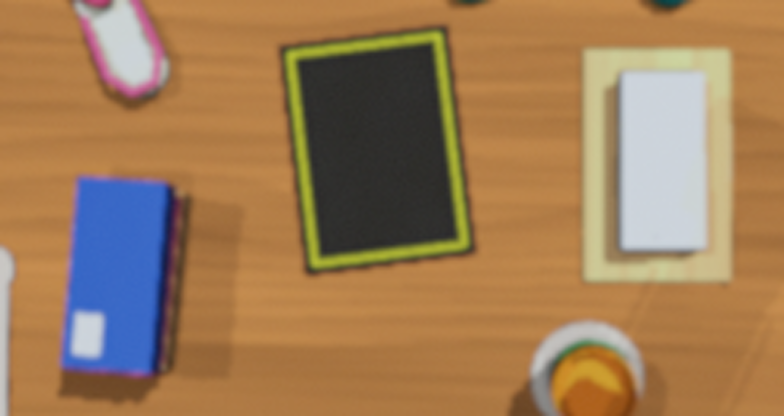

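The white carton sits at (618,-111), and blue is at (514.7,295.3) with yaw -0.05. I'll put blue on top of white and measure pink.

```bash
python3 - <<'E'
from h import *
np.set_printoptions(precision=3,suppress=True)
pick((514.7,295.3),-.049,92)
place((618,-111.2),.015,54)
park()
im,h=shot("top","top4")
c=blob(h,(140,70,40),(175,255,255),(172,235,240,320));hl=cv2.convexHull(c.astype(np.float32)).reshape(-1,2);print("pink",rect("top",hl,92));
print(edges("top",c,92,np.array([516,296.])))
c=blob(h,(95,90,40),(135,255,255),(335,190,410,300));print("blue",rect("top",c,100),edges("top",c,100,np.array([618,-111.])))
cv2.imwrite("pics/crop7.png",cv2.resize(im[190:320,165:410],None,fx=3.2,fy=3.2,interpolation=cv2.INTER_CUBIC)[:,:,::-1])
E
```

```text
grip t40.6 tcp [515.  295.8 103.6] F [-0.1  0.   3.8] w65.8
pre t44.7 tcp [ 618.9 -111.    81.2] F [ 0.  -0.1 -1.3] w66.2
6 t45.1 tcp [ 617.9 -111.3   70.9] F [ 0.1 -0.5 -1.7] w65.9
3 t45.4 tcp [ 617.9 -111.2   67.8] F [-0.8  0.3 -1.6] w66.0
1.5 t45.6 tcp [ 617.9 -111.2   66.4] F [-0.1  0.4 -2.1] w65.8
0.5 t45.9 tcp [ 618.2 -111.2   65.7] F [ 0.4 -0.4 -2. ] w66.0
pink (array([510.872, 301.655]), array([142.7,  71.8]), np.float64(-0.0721499607782632))
(array([510.871, 301.111]), np.float64(-0.07364202295677313), array([139.9,  69.5]))
blue (array([ 617.055, -107.67 ]), array([136.8,  65.9]), np.float64(0.016760107058303896)) (array([ 617.101, -107.64 ]), np.float64(0.010478139992271249), array([136.4,  65.3]))
```

View pics/crop7.png

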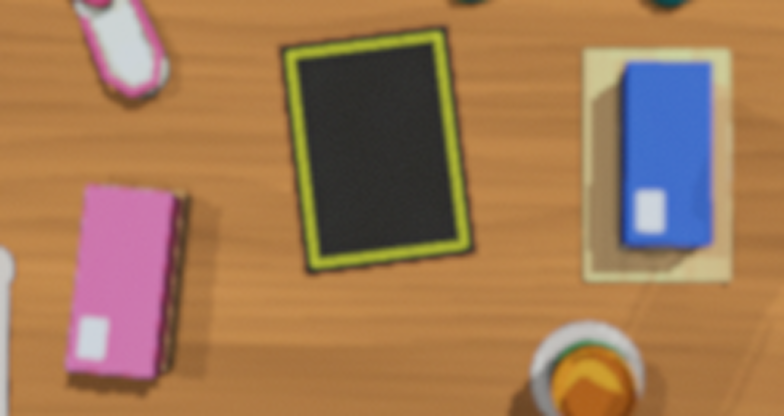

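Pink is at (511,302) with yaw -0.073. I'll refine the mat with edge fits, move pink onto it, and measure brown.

```bash
cat >> h.py <<'E'
def redges(n,cont,z,c0,yaw,a=55,b=24,lx=40,ly=15):
    """as edges(), in a frame turned by yaw"""
    q0=onplane(n,cont,z)-c0;R=np.array([[np.cos(yaw),-np.sin(yaw)],[np.sin(yaw),np.cos(yaw)]]);q=q0@R;o={}
    for s in(-1,1):
        e=q[(abs(q[:,0])<a)&(s*q[:,1]>ly)];o["y",s]=np.polyfit(e[:,0],e[:,1],1)
        e=q[(abs(q[:,1])<b)&(s*q[:,0]>lx)];o["x",s]=np.polyfit(e[:,1],e[:,0],1)
    m=R@[(o["x",1][1]+o["x",-1][1])/2,(o["y",1][1]+o["y",-1][1])/2]
    return c0+m,yaw+(o["y",1][0]+o["y",-1][0])/2,yaw-(o["x",1][0]+o["x",-1][0])/2,np.round([o["x",1][1]-o["x",-1][1],o["y",1][1]-o["y",-1][1]],1)
E
python3 - <<'E'
from h import *
np.set_printoptions(precision=3,suppress=True)
im,h=shot("top")
c=blob(h,(22,120,100),(35,255,255),(245,190,320,280))
M=redges("top",c,3,np.array([624.6,116.8]),.15,75,50,60,40);print("mat",M)
assert abs(M[3][0]-182)<4 and abs(M[3][1]-132)<4
yaw=(M[1]+M[2])/2
pick((511,301.6),-.073,46)
place(M[0],yaw,3)
park()
im,h=shot("top","top5")
c=blob(h,(140,70,40),(175,255,255),(245,190,325,290));print("pink",redges("top",c,49,M[0],yaw))
c=blob(h,(22,120,100),(35,255,255),(245,190,320,280));print("mat",redges("top",c,3,M[0],.15,75,50,60,40))
for p in[(200,270),(205,280),(208,295)]:print(h[p[1],p[0]])
cv2.imwrite("pics/crop8.png",cv2.resize(im[190:320,165:410],None,fx=3.2,fy=3.2,interpolation=cv2.INTER_CUBIC)[:,:,::-1])
s,_=shot("scene","scene5")
E
```

```text
mat (array([624.863, 117.038]), np.float64(0.1536628809711254), np.float64(0.1494709125437164), array([180.8, 131.1]))
grip t54.6 tcp [511.3 302.   57.5] F [-1.   0.3  3.8] w65.9
pre t58.5 tcp [625.6 117.5  30.2] F [ 0.2  0.9 -3. ] w65.9
6 t59.0 tcp [624.8 116.9  19.8] F [ 0.   1.  -2.1] w65.9
3 t59.2 tcp [624.7 117.   16.8] F [ 0.9  0.3 -2. ] w65.7
1.5 t59.5 tcp [624.8 117.   15.4] F [ 0.1 -0.  -2.7] w65.8
0.5 t59.7 tcp [625.  117.1  14.6] F [-0.  -0.4 -2.4] w65.2
pink (array([623.629, 118.01 ]), np.float64(0.15492194567613396), np.float64(0.14500289817877174), array([144.4,  73.1]))
mat (array([624.769, 116.748]), np.float64(0.15853472677287203), np.float64(0.14814550447588543), array([180.3, 130.6]))
[ 18 120 202]
[ 18 121 198]
[ 18 120 200]
```

View pics/crop8.png

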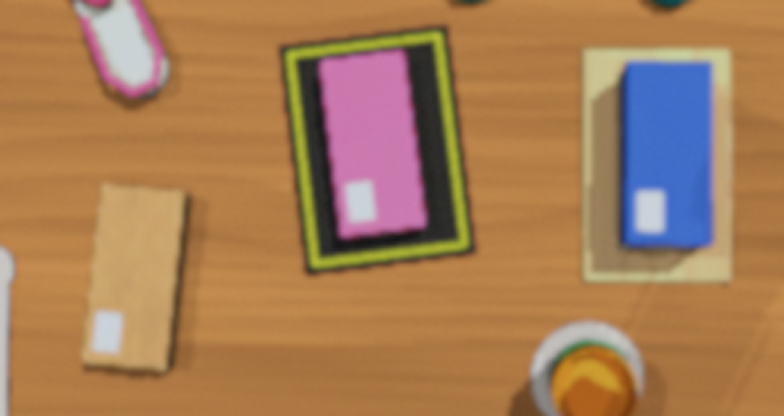

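Pink lies centred and square on the mat, agreeing with the mat to about 1.3 mm. In the crop the brown top has corners near (103,185), (187,191), (168,372) and (84,366). I'll measure brown.

```bash
python3 - <<'E'
from h import *
np.set_printoptions(precision=3,suppress=True)
im,h=shot("top")
eye=np.array([(103,185),(187,191),(168,372),(84,366)])/3.2+[165,190]
P=onplane("top",eye,46);print("eye",P.mean(0),"yaw",np.arctan2(*((P[0]+P[1]-P[2]-P[3])[::-1])),np.linalg.norm(P[0]-P[3]),np.linalg.norm(P[0]-P[1]))
print("table",h[275,172],h[265,240],h[235,200])
for smax in(130,140,150):
    c=blob(h,(8,40,165),(28,smax,255),(178,238,232,312));hl=cv2.convexHull(c.astype(np.float32)).reshape(-1,2)
    print(smax,rect("top",hl,46),redges("top",c,46,P.mean(0),-.08))
# scene view check: project the corner estimate
c0=P.mean(0);y=-.08;R=np.array([[np.cos(y),-np.sin(y)],[np.sin(y),np.cos(y)]])
Q=np.c_[(np.array([[70,33],[70,-33],[-70,-33],[-70,33]])@R.T+c0),np.full(4,46)]
s,_=shot("scene");o=(270,160);v=cv2.resize(s[160:290,270:420],None,fx=4,fy=4,interpolation=cv2.INTER_CUBIC)
cv2.polylines(v,[np.int32((proj("scene",Q)-o)*4+2)],True,(0,255,255),1)
t=cv2.resize(im[230:320,165:245],None,fx=5.7,fy=5.7,interpolation=cv2.INTER_CUBIC)[:520]
v=cv2.hconcat([v[:513],t[:513]])[:, :800]
cv2.imwrite("pics/crop9.png",v[:,:,::-1])
E
```

```text
eye [513.465 299.414] yaw -0.06447153910937672 142.192663958394 66.47530187644428
table [ 15 154 192] [ 15 158 171] [ 15 156 177]
130 (array([515.955, 303.169]), array([140.7,  66.7]), np.float64(-0.07235622260468985)) (array([515.687, 302.369]), np.float64(-0.06904171702026049), np.float64(-0.03275355462433868), array([137.5,  62.9]))
140 (array([516.273, 303.193]), array([141.2,  67.2]), np.float64(-0.06842140209409778)) (array([516.366, 303.2  ]), np.float64(-0.06897611060449133), np.float64(-0.05365494784392163), array([138.7,  64.7]))
150 (array([517.174, 304.368]), array([144.2,  69.7]), np.float64(-0.06782352242937498)) (array([517.649, 304.296]), np.float64(-0.06953501391162474), np.float64(-0.05366870364318461), array([141.1,  67.1]))
```

View pics/crop9.png

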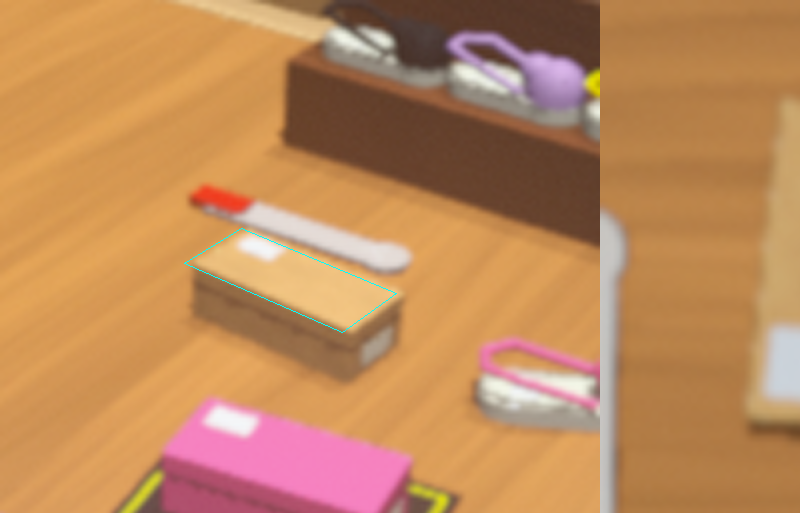

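With the threshold halfway between the brown and table colours, brown comes out at (516.2,303.1), yaw -0.069, size 141x67. The overlay of my by-eye corners was off in the same direction, so I trust this value. I'll restack blue and check it before white.

```bash
python3 - <<'E'
from h import *
np.set_printoptions(precision=3,suppress=True)
B=((516.2,303.0),-.069)
pick((617.6,-111.2),.015,54)
place(*B,46)
park()
im,h=shot("top","top6")
c=blob(h,(95,90,40),(135,255,255),(172,235,240,320));print("blue",rect("top",c,92),redges("top",c,92,np.array(B[0]),-.069))
s,_=shot("scene","scene6");v=cv2.resize(s[180:280,290:390],None,fx=5,fy=5,interpolation=cv2.INTER_CUBIC)
t=cv2.resize(im[232:318,172:232],None,fx=5,fy=5.814,interpolation=cv2.INTER_CUBIC)
cv2.imwrite("pics/crop10.png",cv2.hconcat([v,t[:500]])[:,:,::-1]);st()
E
```

```text
grip t68.2 tcp [ 617.8 -111.2   65.4] F [-1.6  0.5  2.9] w65.9
pre t72.6 tcp [516.9 303.5  73.1] F [ 0.5  0.2 -1.4] w65.6
6 t73.0 tcp [516.1 302.9  62.9] F [-0.1  0.3 -1.4] w65.8
3 t73.3 tcp [516.1 302.9  59.8] F [ 0.   0.9 -1.3] w65.8
1.5 t73.5 tcp [516.1 303.   58.4] F [ 0.5  0.5 -1.6] w65.7
0.5 t73.8 tcp [516.2 303.   57.5] F [-0.5 -1.4 -2. ] w65.7
blue (array([516.326, 300.208]), array([140.8,  70.3]), np.float64(-0.07014273626467049)) (array([516.341, 300.176]), np.float64(-0.0716351358785885), np.float64(-0.07836038529600435), array([138.5,  67.9]))
 t78.5 tcp [ 430.5 -399.5  300. ] F [0.3 0.3 0.4] w87.6
```

View pics/crop10.png

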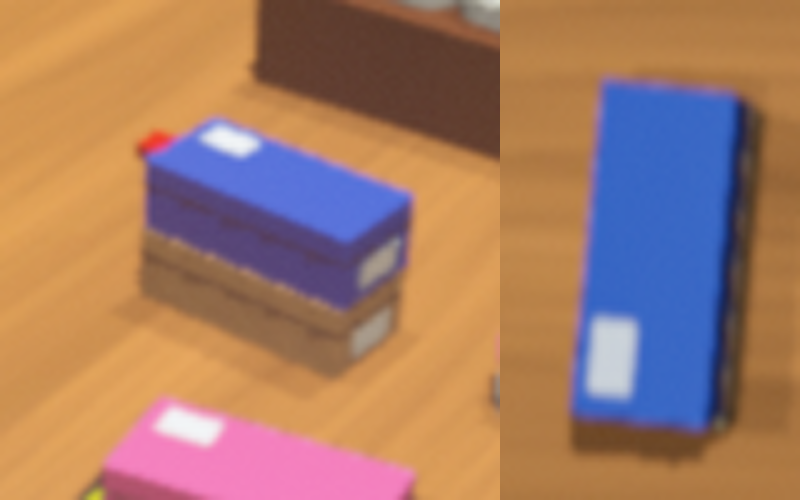

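The gripper placed blue at (516.2,303.0), and the top view agrees within side-face bias. The scene crop, however, hints at a 2–3 mm overhang of brown towards +x/+y, seen at the left edge (148 vs 141) and right edge (406 vs 399). I'll fit brown's top in the stored clear scene picture, using pink and blue as references.

```bash
python3 - <<'E'
from h import *
np.set_printoptions(precision=2,suppress=True)
A=cv2.cvtColor(cv2.imread("pics/scene5.png"),cv2.COLOR_BGR2HSV);C=cv2.cvtColor(cv2.imread("pics/scene6.png"),cv2.COLOR_BGR2HSV)
px=lambda P:proj("scene",[P])[0].round().astype(int)
def samp(H,x,y,z): u=px([x,y,z]);return H[u[1],u[0]]
print("brown top",samp(A,516,303,46),samp(A,560,290,46),"side -y",samp(A,518,268,36),"side +x",samp(A,588,295,36),"table",samp(A,516,250,0),samp(A,430,303,46),samp(A,516,350,46),"pink top",samp(A,640,119,49),"side",samp(A,630,82,40))
print("blue top",samp(C,530,303,92),"side",samp(C,518,268,80),samp(C,588,295,80))
def fit(n,H,lo,hi,z,c0,yaw,roi):
    c=blob(H,lo,hi,roi)
    print(n,redges("scene",c,z,np.array(c0),yaw),rect("scene",cv2.convexHull(c.astype(np.float32)).reshape(-1,2),z))
    return c
vt=lambda a,b:int((int(a[2])+int(b[2]))/2)
r=(300,180,390,285)
p=samp(A,640,119,49);v=vt(p,samp(A,630,82,40));fit("pink",A,(140,50,v),(179,255,255),49,(624.9,117),.152,(290,250,400,320))
p=samp(C,530,303,92);v=vt(p,samp(C,518,268,80));fit("blue",C,(100,60,v),(135,255,255),92,(516.2,303),-.069,r)
b=samp(A,516,303,46);t=samp(A,516,350,46);sm=int((int(b[1])+int(t[1]))/2);v=vt(b,samp(A,518,268,36))
for d in(-6,0,6):fit(f"brown{d}",A,(8,20,v),(28,sm+d,255),46,(516.2,303),-.069,r)
E
```

```text
brown top [ 18 118 239] [ 18 119 240] side -y [ 14 135 147] side +x [ 14 134 147] table [ 16 150 229] [ 16 156 212] [ 11  26 197] pink top [164 121 246] side [172 138 168]
blue top [114 150 219] side [135  95 105] [131  95 113]
pink (array([627.48, 118.01]), np.float64(0.15630442932594446), np.float64(0.14857419007395098), array([139.1,  64. ])) (array([627.72, 118.16]), array([141.4,  68. ]), np.float64(0.149302336769104))
blue (array([522.84, 302.23]), np.float64(-0.06467222441873775), np.float64(-0.041603665956948234), array([132.1,  62.4])) (array([520.58, 302.89]), array([139.6,  67.6]), np.float64(-0.07063355685357209))Traceback (most recent call last):
  File "<stdin>", line 17, in <module>
  File "<stdin>", line 10, in fit
  File "h.py", line 83, in redges
    q0=onplane(n,cont,z)-c0;R=np.array([[np.cos(yaw),-np.sin(yaw)],[np.sin(yaw),np.cos(yaw)]]);q=q0@R;o={}
       ~~~~~~~^^^^^^^^^^
  File "h.py", line 10, in onplane
    o,d=rays(n,px); return (o+d*((z-o[2])/d[:,2])[:,None])[:,:2]
        ~~~~^^^^^^
  File "h.py", line 6, in rays
    u=cv2.undistortPoints(np.float64(px).reshape(-1,1,2),K(c),np.array(c["distortion"])).reshape(-1,2)
                          ~~~~~~~~~~~~~~~~~~~~~~^^^^^^^^
ValueError: cannot reshape array of size 1 into shape (1,2)
```

```bash
python3 - <<'E'
from h import *
np.set_printoptions(precision=2,suppress=True)
A=cv2.cvtColor(cv2.imread("pics/scene5.png"),cv2.COLOR_BGR2HSV)
for sm in(130,135,140):
    h=A.copy(); c=blob(h,(8,50,193),(28,sm,255),(300,200,390,270))
    print(sm,redges("scene",c,46,np.array([516.2,303]),-.069),rect("scene",cv2.convexHull(c.astype(np.float32)).reshape(-1,2),46))
# vertical silhouette edges in scene6, just above / below the seam: half-level crossings
s=cv2.imread("pics/scene6.png")[:,:,::-1].astype(float)
def cross(row,x0,x1,ch):
    p=s[row,x0:x1,ch];a,b=p[:3].mean(),p[-3:].mean();t=(p-a)/(b-a)
    i=np.argmax(t>.5);return x0+i-1+(.5-t[i-1])/(t[i]-t[i-1])
for nm,x0,x1 in(("left",311,326),("right",364,380)):
    for rows in((214,218,222),(231,234)) if nm=="left" else ((222,226,230),(238,241,244)):
        print(nm,[(r,round(cross(r,x0,x1,0),2)) for r in rows])
E
```

```text
130 (array([518.49, 304.52]), np.float64(-0.08126628111857999), np.float64(-0.07089410936421713), array([137.7,  66. ])) (array([518.43, 306.82]), array([140.9,  74.6]), np.float64(-0.0692692194271245))
135 (array([518.13, 305.7 ]), np.float64(-0.05543013547233489), np.float64(-0.05745428455694157), array([138.6,  68.6])) (array([517.85, 307.3 ]), array([142.1,  75.5]), np.float64(-0.0692692194271245))
140 (array([517.88, 306.09]), np.float64(-0.035195455434478794), np.float64(-0.06616465308318402), array([139.2,  69.4])) (array([515.13, 308.97]), array([150.5,  78.5]), np.float64(-0.0692692194271245))
left [(214, np.float64(318.66)), (218, np.float64(318.75)), (222, np.float64(318.66))]
left [(231, np.float64(317.53)), (234, np.float64(317.24))]
right [(222, np.float64(371.82)), (226, np.float64(371.35)), (230, np.float64(371.34))]
right [(238, np.float64(369.71)), (241, np.float64(369.46)), (244, np.float64(369.66))]
```

Once the reference bias is removed, brown is at about (515.3,302.5), so blue overhangs by roughly 2 mm towards +x. I'll re-seat blue with a small shift, then add white on top.

```bash
python3 - <<'E'
from h import *
np.set_printoptions(precision=3,suppress=True)
pick((516.2,303.0),-.069,46,zs=200)
place((514.6,302.3),-.069,46,zs=220)
above((500,100),0,300)
park()
im,h=shot("top")
c=blob(h,(0,0,150),(179,50,255),(335,190,410,300));W=rect("top",c,54),redges("top",c,54,np.array([618,-111.]),.015);print("white",W)
x=float((W[0][0][0]+W[1][0][0])/2);assert abs(x-618)<3
pick((x,-111.2),.015,8)
place((515,302.3),-.069,92)
park()
im,h=shot("top","top7")
c=blob(h,(0,0,150),(179,50,255),(172,235,230,312));print("white",rect("top",c,138),redges("top",c,138,np.array([515,302.3]),-.069))
s,_=shot("scene","scene7");v=cv2.resize(s[165:275,290:390],None,fx=5,fy=5,interpolation=cv2.INTER_CUBIC)
t=cv2.resize(im[232:318,172:232],None,fx=5,fy=550/86,interpolation=cv2.INTER_CUBIC)
cv2.imwrite("pics/crop11.png",cv2.hconcat([v,t[:550]])[:,:,::-1]);st()
E
```

```text
grip t82.4 tcp [516.4 303.2  57.6] F [-1.  -0.3  4.7] w65.9
pre t84.7 tcp [515.1 302.7  72.6] F [-0.5  0.1 -1.7] w65.9
6 t85.1 tcp [514.6 302.2  63. ] F [-0.8 -0.3 -1.8] w66.0
3 t85.3 tcp [514.5 302.2  59.8] F [ 0.2  0.4 -2.1] w66.0
1.5 t85.6 tcp [514.5 302.2  58.4] F [-0.3  0.2 -2.5] w65.7
0.5 t85.8 tcp [514.8 302.4  57.6] F [ 0.6  0.6 -1.5] w66.1
white ((array([ 617.628, -109.904]), array([143.6,  68.1]), np.float64(0.012693239530725129)), (array([ 618.613, -111.281]), np.float64(0.014801519223286343), np.float64(0.024405100816728524), array([141.1,  65.3])))
grip t94.7 tcp [ 618.3 -111.2   19.3] F [-0.3  1.   3.2] w65.9
pre t99.0 tcp [515.8 302.6 119.1] F [ 0.5 -0.3 -1.8] w65.9
6 t99.5 tcp [514.9 302.3 108.9] F [-0.7  0.2 -1.4] w66.1
3 t99.7 tcp [514.9 302.2 105.8] F [ 0.7 -0.2 -2.2] w65.9
1.5 t100.0 tcp [515.  302.2 104.4] F [ 0.9 -0.1 -1.5] w65.6
0.5 t100.2 tcp [515.  302.3 103.5] F [ 0.5 -0.6 -1.9] w65.8
white (array([514.072, 302.778]), array([141.9,  67.5]), np.float64(-0.06360454263047145)) (array([514.051, 302.799]), np.float64(-0.0650427851533091), np.float64(-0.056923375945481025), array([139.5,  65.3]))
 t104.7 tcp [ 430.5 -399.5  300. ] F [0.4 0.5 0. ] w88.0
```

View pics/crop11.png

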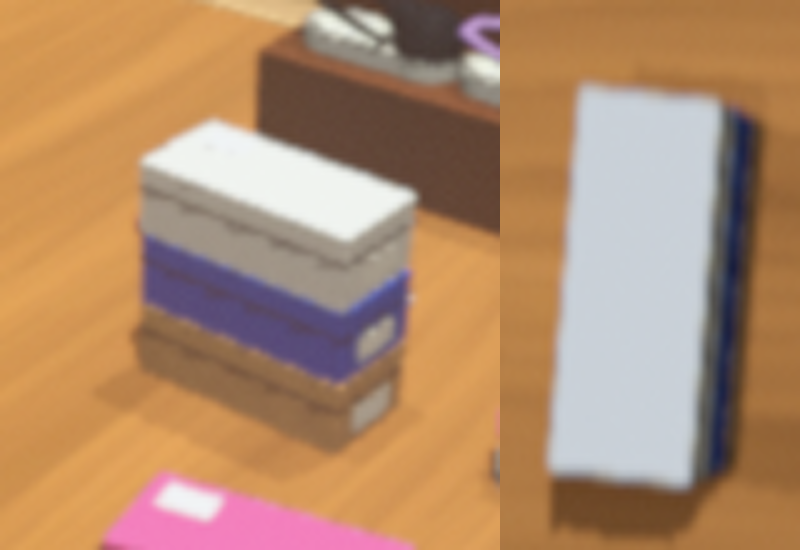

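View pics/scene7.png

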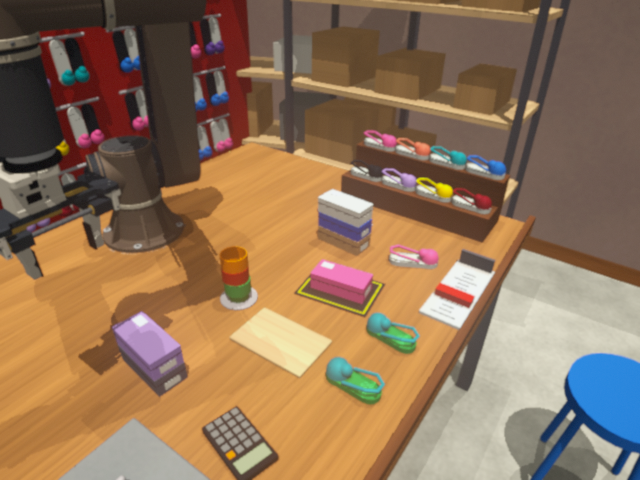

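The pile is square to within about 2 mm, in the order brown, blue, white. Pink is centred on the mat at (341,283), the tubs are nested at (236,275), the board is empty, and the other goods look undisturbed. I'm handing in.

```bash
python3 -c "
from plant import bot
bot.close_job();print(bot.read_state()['t'])"
```

```text
the job is handed in; nothing more can be done
the job is handed in; nothing more can be done
```

The job is done and handed in at about 105 s of the 210 s allowed; the hand-in gave no verdict.

- **Tubs:** I nested red in the green tub and orange in red. Both went in without contact force and look upright in the last scene picture.
- **Setting aside:** I put white, then blue on top of it, on the board. There was no green carton in the pile.
- **Pink carton:** It lies on the mat within about 1–2 mm of the middle. Its yaw is 0.15, the same as the mat's to within 0.01 rad.
- **Restacking:** Blue and then white went back on the brown carton, in the same order as before. I re-seated blue once, because the scene view showed it overhanging brown by about 2 mm.

**Last checks:** White measured (514.1, 302.8), yaw -0.065, against a target of (515.0, 302.3), yaw -0.069. The last pictures show the board empty and the other goods looking undisturbed.

**Disagreements:**
- The top and scene cameras differed by about 2–4 mm in x.
- Brown's own centre is known only to about 1–2 mm, because its colour is close to the counter's.

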